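Slide the pink tins down the sloped tray

TASK

The next batch of macarons is raspberry: on the sloped three-lane tray, slide the two pink tins down their lanes, without lifting them out of the tray, until each rests squarely against the lip at the low end. Leave the green tin where it is.

Things in the scene. Friction and masses are not known exactly. Their poses are not given: they have to be found in the camera images.
- tray: White fixed tray. Origin: counter, under mid-deck; z up, x level along the lanes to the low end (away from robot), y across. Deck falls 15 deg to +x, 60 mm up at the origin; runs 125 mm along the slope each way: upper end open, dark lip (20 mm high) at the low end. 3 lanes 66 mm wide at y = -90, 0, 90 mm; ribs 24 wide, 12 high; sides 14 high. Tin home: its origin at x 92, z 35 mm in this frame.
- pink_tin_1: Pink-lidded tin, pale disc on lid, 60 mm long (x, down the slope), 56 wide (y), 42 high (z, square to the deck), 0.2 kg. Origin: centre of underside. Starts near the upper end of one of the three lanes (which one varies), 55 mm of bare deck behind it. Friction holds it: it does not slide by itself; a push of a few newtons slides it. One of two alike; to slide home.
- pink_tin_2: Pink-lidded tin, pale disc on lid, 60 mm long (x, down the slope), 56 wide (y), 42 high (z, square to the deck), 0.2 kg. Origin: centre of underside. Starts near the upper end of one of the three lanes (which one varies), 55 mm of bare deck behind it. Friction holds it: it does not slide by itself; a push of a few newtons slides it. One of two alike; to slide home.
- green_tin: Green-lidded tin, pale disc on lid, 60 mm long (x, down the slope), 56 wide (y), 42 high (z, square to the deck), 0.2 kg. Origin: centre of underside. Starts near the upper end of one of the three lanes (which one varies), 55 mm of bare deck behind it. Friction holds it: it does not slide by itself; a push of a few newtons slides it. Stays put.
Not all that is in view belongs to the job. What is shaped like the pink_tin_1 but black or blue is not meant.

How it is judged:
By the outcome, as a careful person would: the job done as asked, in the order asked, and still so for the second after the job is handed in, with the robot touching nothing.
It also fails if it takes over 40 s, if anything falls off the work surface, if the arm or the gripper's body presses on something with over 40 N, if the wrist force passes 120 N, or if a joint passes its speed limit or range.

ROBOT

A 7-joint arm with a two-finger parallel gripper is mounted at the origin on the work surface. World frame = base frame: x ahead of the robot, y to its left, z up, the work surface at z = 0. Lengths are in m, angles in rad, forces in N, time in s.
With the tool pointing down it reaches from about 0.4 to 0.9 m from the base axis. Payload 5.5 kg.
Tool frame: the origin (TCP) lies at the very end of the fingers, on their centre line; the grasp point (between the pads) lies 19 mm behind it; z points along the fingers, y is the line along which they close (so a half turn about z gives the same grasp; the last joint's range is limited). The gripper opens to 92 mm and grips with 3 to 60 N. Pads are 19 mm wide; open, the fingers measure 130 mm over their backs; the gripper's body (75 mm by 190 mm) begins 47 mm behind the grasp point.
Start: joints at [-1.006, 0.501, -0.427, 1.55, 0.221, 1.138, -0.21], TCP at [0.193, 0.621, 0.227] pointing down, gripper open.
Joint ranges: [-2.88, 2.88], [-0.31, 2.03], [-1.54, 1.56], [0.2, 2.42], [-1.41, 4.55], [0.19, 2.02], [-2.57, 2.57]. Speed limits (rad/s): [2.57, 2.57, 3.14, 3.14, 3.14, 3.14, 3.14].

INTERFACE

Orientations are given as a rotation vector (axis times angle).
In Python, from workcell import get_state, capture, calibration, sign_off gives the robot as it stands. The module is installed in compiled form; this text tells all that it offers.
- The arm moves only by the tool play_rows, never from a script. Its arguments are lists of equal length, an entry for each row: "linear": the shift along the tool's x, y, z in m, a list of three; "angular": the turn, a rotation vector about the tool's x, y, z in degrees, a list of three; "jaw": the finger opening in m, from 0 to 0.0918. A call has 1 to 20 rows; each row is the pose to reach, as a shift and turn from the pose commanded when the call began, along the tool's axes at that moment; what a row does not reach only later rows make up. A row lasts 1/12 s, in which the tool goes at most 41.7 mm and 7.16 degrees, less where a joint would pass 70% of its speed; a pose out of reach is approached as far as the arm can. A call with a gripper value outside its range is refused whole. The fingers move at their own pace and stop on an object; "grip_force" is the grip in N (left out, the last holds). Time passes only in rows, so rows that repeat a pose let the fingers close. It gives the time, the measured TCP pose, the force, the opening and the grip force at its end, in the units of the state.
- get_state(): the state, without advancing time (a new reading comes with each control period).
- capture(name): name is "scene" or "side" or "wrist"; returns the picture (420x560x3 uint8, red, green, blue); there is no depth.
- calibration(name): a dict with "fov_y" (degrees; the focal length in pixels is half the picture's height over the tangent of half this angle, whatever the lens; pixels are square), "cx", "cy" (the principal point, pixels), "world_from_camera" (4x4, takes a point from camera to world coordinates). Camera axes: x right, y down, z forward; pixel columns grow to the right and rows downward; lengths in m; the calibration is good to about 2 mm. A picture is of the moment at which its call begins: read the wrist's pose just before it. calibration takes no time and is no camera call; for the wrist camera it gives the pose at the moment of the call.
- sign_off(): hands the job in; it is judged then, once.
The state is a dict: "time_s": time; "joint_pos": joint angles; "dq": joint speeds; "effort": joint torques, N m; "position": TCP position; "tcp_rot": TCP orientation; "force": force on the tool from outside, world axes, zero at the start; "torque": the same for the moment, N m; "grip_width": finger opening in m; "gripper_force": force on a finger pad.
Only numpy, scipy, OpenCV 4.12 (cv2) and the standard library are available. Lean on these libraries where they do the work, as an engineer would, in place of code of your own. Each camera call takes 0.05 s, during which the arm holds its last target. There are 200 camera calls.

## Working session

There is one attempt and no reset: what is moved stays moved. The work goes in short steps, Python scripts to look and compute and a tool call to move; the robot and the scene stay as the last step left them, time stands still between calls to the robot, and variables do not carry over. Pictures are saved under pics/ and viewed, at most 10 in all, crops included, and the job is handed in when it is done.

Besides the shell and the picture viewer there is one more tool, called after ">>>" in YAML: its name, and indented under it one key for each argument. play_rows: Moves the arm, as the interface text tells. Its arguments: {"type":"object","properties":{"linear":{"type":"array"},"angular":{"type":"array"},"jaw":{"type":"array"},"grip_force":{"type":"number"}},"required":["linear","angular","jaw"]}

```bash
mkdir -p pics
python3 - <<'E'
from workcell import *
import cv2,numpy as np
np.set_printoptions(precision=4,suppress=True)
for n in("scene","side"):
    im=capture(n);cv2.imwrite(f"pics/{n}0.png",im[:,:,::-1])
    c=calibration(n);print(n,c["fov_y"],c["cx"],c["cy"]);print(np.array(c["world_from_camera"]))
s=get_state();print(s["time_s"],s["position"],s["tcp_rot"],s["grip_width"])
E
```

```text
scene 54.8571892256891 284.24641065154793 204.27576386339172
[[-0.8107  0.3393 -0.4771  0.7805]
 [ 0.5852  0.4957 -0.6418  0.4404]
 [ 0.0187 -0.7995 -0.6004  0.4537]
 [ 0.      0.      0.      1.    ]]
side 55.326057489255994 276.4696425420342 209.51390564081436
[[ 0.6831 -0.4179  0.599   0.0546]
 [-0.7303 -0.3869  0.5629 -0.3376]
 [-0.0035 -0.822  -0.5695  0.4514]
 [ 0.      0.      0.      1.    ]]
0.1 [0.1931 0.62   0.2258] [-0.4722 -3.1056  0.0027] 0.09185316278345541
```

View pics/scene0.png

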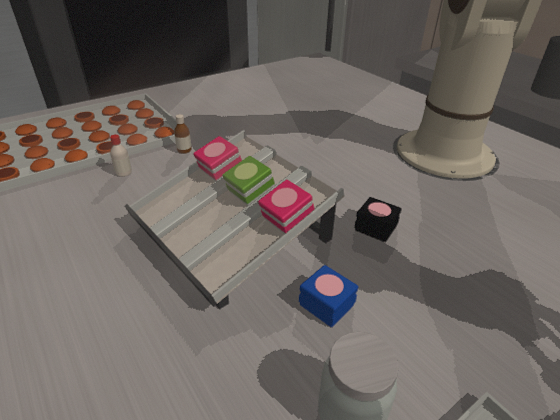

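View pics/side0.png

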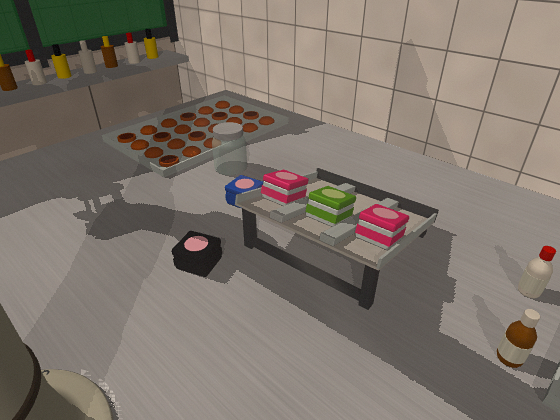

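Both views show pink tins in the two outer lanes and the green tin in the middle. Discs in the scene view are at about (216,148) pink, (247,172) green and (286,198) pink. The blue block at (328,285) and the black one at (380,212) stand off the tray and aren't meant. I'll confirm with enlarged crops.

Run:
```python
import cv2,numpy as np
a=cv2.imread("pics/scene0.png")[120:310,120:350];b=cv2.imread("pics/side0.png")[155:310,225:445]
cv2.imwrite("pics/c1.png",cv2.resize(a,None,fx=3,fy=3,interpolation=cv2.INTER_CUBIC))
cv2.imwrite("pics/c2.png",cv2.resize(b,None,fx=3.5,fy=3.5,interpolation=cv2.INTER_CUBIC))
```

```text
(no output)
```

View pics/c1.png

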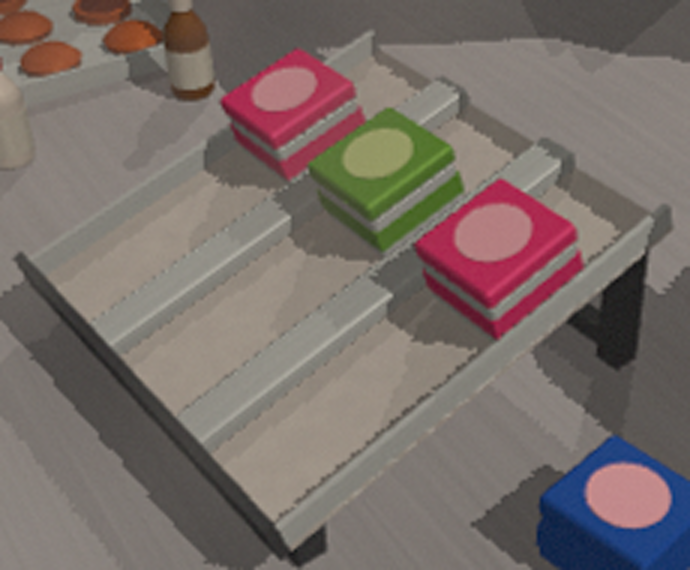

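View pics/c2.png

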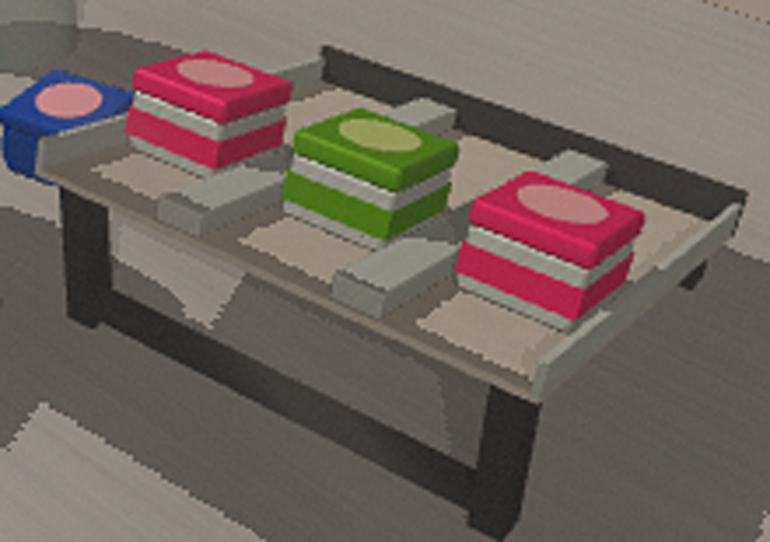

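The crops confirm pink/green/pink. Scene disc centres, left to right: (214.7,149.3), (246,171), (284.3,197.3). In the side view the same tins are at (385.9,213), (333.6,193.6), (286.4,175.3). Next I triangulate and fit the tray pose.

```bash
cat > h.py <<'E'
from workcell import *
import numpy as np
from scipy.spatial.transform import Rotation as R
from scipy.optimize import least_squares
np.set_printoptions(precision=4,suppress=True)
def ray(n,p,c=None):
    c=c or calibration(n);W=np.array(c["world_from_camera"]);f=210/np.tan(np.radians(c["fov_y"]/2))
    d=W[:3,:3]@[(p[0]-c["cx"])/f,(p[1]-c["cy"])/f,1];return W[:3,3],d/np.linalg.norm(d)
def tri(rs):
    A=sum(np.eye(3)-np.outer(d,d) for o,d in rs);b=sum((np.eye(3)-np.outer(d,d))@o for o,d in rs)
    x=np.linalg.solve(A,b);return x,[np.linalg.norm(np.cross(x-o,d))*1e3 for o,d in rs]
E
python3 - <<'E'
from h import *
S=[(214.7,149.3),(246,171),(284.3,197.3)];D=[(385.9,213),(333.6,193.6),(286.4,175.3)]
P=[]
for a,b in zip(S,D):
    x,r=tri([ray("scene",a),ray("side",b)]);P.append(x);print(x,r)
for a,b in [((126.7,205.7),(438.7,210.1)),((213,296),(317,168.1))]: print("lip",*tri([ray("scene",a),ray("side",b)]))
P=np.array(P);d=P[2]-P[0];yaw=np.arctan2(d[1],d[0])-np.pi/2
print("span",np.linalg.norm(d),np.degrees(yaw))
c=P.mean(0)[:2]+0.0278*np.array([np.cos(yaw),np.sin(yaw)]);print("origin",c)
s=get_state();print(R.from_rotvec(s["tcp_rot"]).as_matrix(),s["joint_pos"])
E
```

```text
[ 0.5144 -0.1242  0.11  ] [np.float64(1.8035916337346884), np.float64(1.8035916337348723)]
[ 0.5063 -0.0352  0.1094] [np.float64(1.843738240057462), np.float64(1.8437382400574016)]
[0.4985 0.0582 0.1101] [np.float64(1.6091543981965752), np.float64(1.6091543981965573)]
lip [ 0.674  -0.1468  0.0436] [np.float64(2.917993815687655), np.float64(2.917993815687503)]
lip [0.6481 0.1077 0.0443] [np.float64(3.2376617231857643), np.float64(3.2376617231858846)]
span 0.18310543948098132 4.9945443246498
origin [ 0.5341 -0.0313]
[[-0.9548  0.2972 -0.0005]
 [ 0.2972  0.9548 -0.0017]
 [ 0.     -0.0018 -1.    ]] [-1.0058  0.5017 -0.4268  1.5513  0.2208  1.1383 -0.2103]
```

```bash
cat >> h.py <<'E'
O=np.array([0.534,-0.031,0.0]);YAW=np.radians(5.3)
RT=R.from_euler("z",YAW);RD=RT*R.from_euler("y",15,degrees=True)   # tray, deck frames
DECK=O+[0,0,.06]
def deckpt(s,y,h): return DECK+RD.apply([s,y,h])
def todeck(p): return RD.inv().apply(np.array(p)-DECK)
RTOOL=RD*R.from_euler("y",180,degrees=True)   # tool x up-slope, y across, z into deck
def move(s,y,h):
    st=get_state();r=R.from_rotvec(st["tcp_rot"])
    print("lin",r.inv().apply(deckpt(s,y,h)-st["position"]),"ang",np.degrees((r.inv()*RTOOL).as_rotvec()),"world",deckpt(s,y,h))
E
python3 - <<'E'
from h import *
print("jar",*tri([ray("scene",(364,350)),ray("side",(229,130))]))
move(-.098,.09,.09)
E
```

```text
jar [0.5763 0.2983 0.0979] [np.float64(3.510352234842897), np.float64(3.5103522348428626)]
lin [-0.4185 -0.4645  0.0543] ang [  2.8584  14.7836 -22.4724] world [0.4546 0.052  0.1723]
```

>>> play_rows:
  linear:
    - [-0.418, -0.464, 0.054]
    - [-0.418, -0.464, 0.054]
    - [-0.418, -0.464, 0.054]
    - [-0.418, -0.464, 0.054]
    - [-0.418, -0.464, 0.054]
    - [-0.418, -0.464, 0.054]
    - [-0.418, -0.464, 0.054]
    - [-0.418, -0.464, 0.054]
    - [-0.418, -0.464, 0.054]
    - [-0.418, -0.464, 0.054]
    - [-0.418, -0.464, 0.054]
    - [-0.418, -0.464, 0.054]
    - [-0.418, -0.464, 0.054]
    - [-0.418, -0.464, 0.054]
    - [-0.418, -0.464, 0.054]
    - [-0.418, -0.464, 0.054]
    - [-0.418, -0.464, 0.054]
    - [-0.418, -0.464, 0.054]
    - [-0.418, -0.464, 0.054]
    - [-0.418, -0.464, 0.054]
  angular:
    - [2.86, 14.78, -22.47]
    - [2.86, 14.78, -22.47]
    - [2.86, 14.78, -22.47]
    - [2.86, 14.78, -22.47]
    - [2.86, 14.78, -22.47]
    - [2.86, 14.78, -22.47]
    - [2.86, 14.78, -22.47]
    - [2.86, 14.78, -22.47]
    - [2.86, 14.78, -22.47]
    - [2.86, 14.78, -22.47]
    - [2.86, 14.78, -22.47]
    - [2.86, 14.78, -22.47]
    - [2.86, 14.78, -22.47]
    - [2.86, 14.78, -22.47]
    - [2.86, 14.78, -22.47]
    - [2.86, 14.78, -22.47]
    - [2.86, 14.78, -22.47]
    - [2.86, 14.78, -22.47]
    - [2.86, 14.78, -22.47]
    - [2.86, 14.78, -22.47]
  jaw: [0.018, 0.018, 0.018, 0.018, 0.018, 0.018, 0.018, 0.018, 0.018, 0.018, 0.018, 0.018, 0.018, 0.018, 0.018, 0.018, 0.018, 0.018, 0.018, 0.018]

```text
time_s: 1.77
position: [0.4538, 0.055, 0.1727]
tcp_rot: [0.137, -2.877, 0.014]
force: [0.1, 0.1, 0.0]
grip_width: 0.0178
gripper_force: 0.0
```

Run:
```python
from h import *
import cv2
s=get_state();print(s["time_s"],s["grip_width"],s["force"],todeck(s["position"]))
move(-.098,.09,.018)
for n in("wrist","side"):
    cv2.imwrite(f"pics/{n}1.png",capture(n)[:,:,::-1])
```

```text
1.7667 0.01784377810937249 [0.1454 0.1126 0.025 ] [-0.0987  0.0931  0.0903]
lin [-0.0006 -0.0032  0.0722] ang [0.0982 0.0194 0.178 ] world [0.4361 0.0503 0.1028]
```

View pics/wrist1.png

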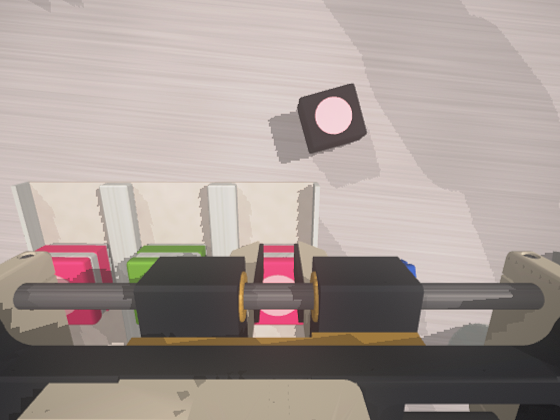

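The wrist view shows the tray's upper edge level at row 183. The ribs' tops are at columns 103–131 and 208–236, the outer sides' tops at about 16 and 317, and the fingers lie over the right-hand pink tin. I'll use this to check the lane centres.

Run:
```python
from h import *
def onplane(p,h):
    o,d=ray("wrist",p);o=RD.inv().apply(o-DECK);d=RD.inv().apply(d);return o+d*(h-o[2])/d[2]
for p,h in [((103,184),.012),((131,184),.012),((208,184),.012),((236,184),.012),((317,184),.014),((16,185),.014),((170,184),0.)]: print(p,onplane(p,h)*1e3)
```

```text
(103, 184) [-125.3371  -52.2804   12.    ]
(131, 184) [-125.4095  -29.0814   12.    ]
(208, 184) [-125.6085   34.7464   12.    ]
(236, 184) [-125.6809   57.9676   12.    ]
(317, 184) [-126.327   124.9009   14.    ]
(16, 185) [-124.7158 -122.7139   14.    ]
(170, 184) [-122.8713   -1.2805    0.    ]
```

Lane centres agree to 2–3 mm. I'll lower behind the first pink tin.

>>> play_rows:
  linear:
    - [0, -0.001, 0.03]
    - [0, -0.002, 0.05]
    - [0, -0.002, 0.062]
    - [0, -0.002, 0.072]
    - [0, -0.002, 0.072]
    - [0, -0.002, 0.072]
  angular:
    - [0, 0, 0]
    - [0, 0, 0]
    - [0, 0, 0]
    - [0, 0, 0]
    - [0, 0, 0]
    - [0, 0, 0]
  jaw: [0.018, 0.018, 0.018, 0.018, 0.018, 0.018]

```text
time_s: 2.37
position: [0.4359, 0.0504, 0.1032]
tcp_rot: [0.135, -2.877, 0.015]
force: [0.0, 0.4, 0.6]
grip_width: 0.0181
gripper_force: 0.0
```

Run:
```python
from h import *
s=get_state();print(s["time_s"],s["force"],todeck(s["position"]))
move(.04,.091,.018)
```

```text
2.3667 [0.0291 0.3568 0.5859] [-0.0982  0.0901  0.0184]
lin [-0.1382  0.0007  0.0005] ang [0.0843 0.0213 0.0923] world [0.5687 0.0636 0.067 ]
```

Push down-slope to about s = +37 mm, short of the expected 55.5 mm stop.

>>> play_rows:
  linear:
    - [-0.008, 0, 0]
    - [-0.016, 0, 0]
    - [-0.023, 0, 0]
    - [-0.03, 0, 0]
    - [-0.037, 0, 0]
    - [-0.044, 0, 0]
    - [-0.051, 0, 0]
    - [-0.058, 0, 0]
    - [-0.065, 0, 0]
    - [-0.072, 0, 0]
    - [-0.079, 0, 0]
    - [-0.086, 0, 0]
    - [-0.093, 0, 0]
    - [-0.1, 0, 0]
    - [-0.107, 0, 0]
    - [-0.114, 0, 0]
    - [-0.121, 0, 0]
    - [-0.127, 0, 0]
    - [-0.132, 0, 0]
    - [-0.135, 0, 0]
  angular:
    - [0, 0, 0]
    - [0, 0, 0]
    - [0, 0, 0]
    - [0, 0, 0]
    - [0, 0, 0]
    - [0, 0, 0]
    - [0, 0, 0]
    - [0, 0, 0]
    - [0, 0, 0]
    - [0, 0, 0]
    - [0, 0, 0]
    - [0, 0, 0]
    - [0, 0, 0]
    - [0, 0, 0]
    - [0, 0, 0]
    - [0, 0, 0]
    - [0, 0, 0]
    - [0, 0, 0]
    - [0, 0, 0]
    - [0, 0, 0]
  jaw: [0.018, 0.018, 0.018, 0.018, 0.018, 0.018, 0.018, 0.018, 0.018, 0.018, 0.018, 0.018, 0.018, 0.018, 0.018, 0.018, 0.018, 0.018, 0.018, 0.018]

```text
time_s: 4.03
position: [0.5665, 0.062, 0.068]
tcp_rot: [0.133, -2.878, 0.015]
force: [-1.4, -0.2, 1.3]
grip_width: 0.0179
gripper_force: 0.5
```

Run:
```python
from h import *
import cv2
s=get_state();print(s["time_s"],s["force"],todeck(s["position"]))
cv2.imwrite("pics/scene2.png",cv2.resize(capture("scene")[90:310,90:380,::-1],None,fx=2.7,fy=2.7,interpolation=cv2.INTER_CUBIC))
```

```text
4.0333 [-1.4274 -0.2083  1.2767] [0.0375 0.0896 0.0184]
```

View pics/scene2.png

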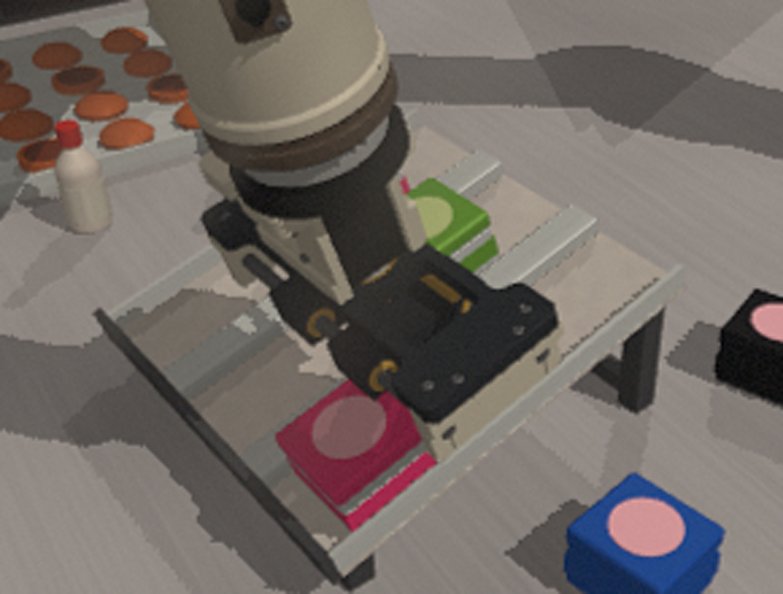

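The tin at (350,440) in the crop sits square in its lane, with the fingers behind it and a short gap to the lip. Now approach the lip gently.

>>> play_rows:
  linear:
    - [-0.004, 0, 0]
    - [-0.008, 0, 0]
    - [-0.011, 0, 0]
    - [-0.014, 0, 0]
    - [-0.016, 0, 0]
    - [-0.017, 0, 0]
    - [-0.017, 0, 0]
  angular:
    - [0, 0, 0]
    - [0, 0, 0]
    - [0, 0, 0]
    - [0, 0, 0]
    - [0, 0, 0]
    - [0, 0, 0]
    - [0, 0, 0]
  jaw: [0.018, 0.018, 0.018, 0.018, 0.018, 0.018, 0.018]

```text
time_s: 4.67
position: [0.5819, 0.0634, 0.064]
tcp_rot: [0.134, -2.877, 0.015]
force: [-2.0, -1.5, 3.0]
grip_width: 0.0181
gripper_force: 1.3
```

>>> play_rows:
  linear:
    - [-0.0005, 0, 0]
    - [-0.001, 0, 0]
    - [-0.001, 0, 0]
  angular:
    - [0, 0, 0]
    - [0, 0, 0]
    - [0, 0, 0]
  jaw: [0.018, 0.018, 0.018]

```text
time_s: 4.92
position: [0.5819, 0.0633, 0.064]
tcp_rot: [0.134, -2.875, 0.016]
force: [-5.3, -1.4, 5.3]
grip_width: 0.0184
gripper_force: 3.3
```

>>> play_rows:
  linear:
    - [-0.0005, 0, 0]
    - [-0.001, 0, 0]
    - [-0.0015, 0, 0]
    - [-0.0015, 0, 0]
  angular:
    - [0, 0, 0]
    - [0, 0, 0]
    - [0, 0, 0]
    - [0, 0, 0]
  jaw: [0.018, 0.018, 0.018, 0.018]

```text
time_s: 5.25
position: [0.5819, 0.0633, 0.0641]
tcp_rot: [0.134, -2.872, 0.016]
force: [-9.1, -1.3, 9.9]
grip_width: 0.0182
gripper_force: 5.8
```

Run:
```python
from h import *
import cv2
s=get_state();print(s["time_s"],s["force"],todeck(s["position"]),(RTOOL.inv()*R.from_rotvec(s["tcp_rot"])).as_rotvec(True))
cv2.imwrite("pics/scene3.png",cv2.resize(capture("scene")[200:310,120:300,::-1],None,fx=4.4,fy=4.4,interpolation=cv2.INTER_CUBIC))
```

```text
5.25 [-9.0951 -1.2909  9.8955] [0.0535 0.0895 0.0185] [-0.0546  0.2841 -0.0308]
```

View pics/scene3.png

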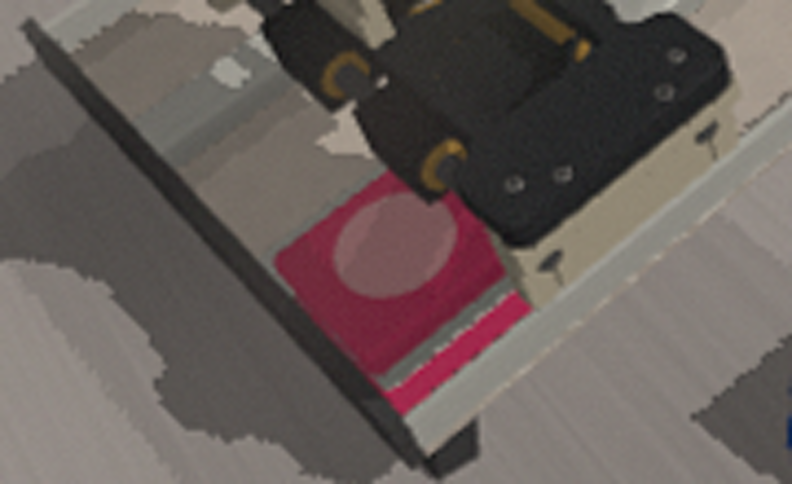

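The tin lies flat and square against the lip, with the near corner at (395,405) touching, and the push force climbed to about 10 N without further motion. Back off, lift, cross to the other lane.

>>> play_rows:
  linear:
    - [0.004, 0, 0]
    - [0.01, 0, 0]
    - [0.018, 0, 0]
    - [0.02, 0, -0.03]
    - [0.025, 0, -0.06]
    - [0.04, 0, -0.08]
    - [0.06, -0.02, -0.09]
    - [0.08, -0.05, -0.09]
    - [0.1, -0.08, -0.09]
    - [0.12, -0.11, -0.09]
    - [0.14, -0.14, -0.09]
    - [0.152, -0.165, -0.09]
    - [0.154, -0.178, -0.09]
    - [0.154, -0.178, -0.09]
    - [0.154, -0.178, -0.09]
    - [0.154, -0.178, -0.09]
  angular:
    - [0, 0, 0]
    - [0, 0, 0]
    - [0, 0, 0]
    - [0, 0, 0]
    - [0, 0, 0]
    - [0, 0, 0]
    - [0, 0, 0]
    - [0, 0, 0]
    - [0, 0, 0]
    - [0, 0, 0]
    - [0, 0, 0]
    - [0, 0, 0]
    - [0, 0, 0]
    - [0, 0, 0]
    - [0, 0, 0]
    - [0, 0, 0]
  jaw: [0.018, 0.018, 0.018, 0.018, 0.018, 0.018, 0.018, 0.018, 0.018, 0.018, 0.018, 0.018, 0.018, 0.018, 0.018, 0.018]

```text
time_s: 6.63
position: [0.4768, -0.1233, 0.1895]
tcp_rot: [0.137, -2.878, 0.013]
force: [0.4, 0.1, -0.3]
grip_width: 0.018
gripper_force: 0.0
```

Run:
```python
from h import *
import cv2
s=get_state();print(s["time_s"],s["force"],todeck(s["position"]))
print([todeck(p) for p in ([.5144,-.1242,.11],[.5063,-.0352,.1094],[.4985,.0582,.1101])])
move(-.098,-.088,.018)
cv2.imwrite("pics/side4.png",capture("side")[:,:,::-1])
```

```text
6.6333 [ 0.4031  0.0989 -0.2845] [-0.0968 -0.0866  0.1081]
[array([-0.0401, -0.091 ,  0.041 ]), array([-0.0398, -0.0016,  0.0405]), array([-0.0392,  0.0921,  0.0414])]
lin [ 0.0014 -0.0016  0.0901] ang [0.1396 0.087  0.1597] world [ 0.4525 -0.1269  0.1028]
```

View pics/side4.png

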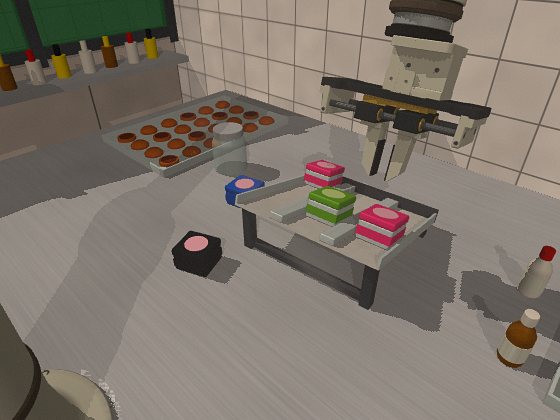

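Tin 1 is down at the lip at (324,173), green is unmoved at (331,197), and the fingers are above the second lane. Lower and push.

>>> play_rows:
  linear:
    - [0.001, -0.002, 0.03]
    - [0.001, -0.002, 0.055]
    - [0.001, -0.002, 0.075]
    - [0.001, -0.002, 0.085]
    - [0.001, -0.002, 0.09]
    - [0.001, -0.002, 0.09]
    - [0.001, -0.002, 0.09]
  angular:
    - [0, 0, 0]
    - [0, 0, 0]
    - [0, 0, 0]
    - [0, 0, 0]
    - [0, 0, 0]
    - [0, 0, 0]
    - [0, 0, 0]
  jaw: [0.018, 0.018, 0.018, 0.018, 0.018, 0.018, 0.018]

```text
time_s: 7.27
position: [0.4532, -0.1289, 0.1035]
tcp_rot: [0.135, -2.879, 0.015]
force: [0.7, -0.7, 0.8]
grip_width: 0.0183
gripper_force: 0.0
```

>>> play_rows:
  linear:
    - [-0.008, 0, 0]
    - [-0.016, 0, 0]
    - [-0.023, 0, 0]
    - [-0.03, 0, 0]
    - [-0.037, 0, 0]
    - [-0.044, 0, 0]
    - [-0.051, 0, 0]
    - [-0.058, 0, 0]
    - [-0.065, 0, 0]
    - [-0.072, 0, 0]
    - [-0.079, 0, 0]
    - [-0.086, 0, 0]
    - [-0.093, 0, 0]
    - [-0.1, 0, 0]
    - [-0.107, 0, 0]
    - [-0.114, 0, 0]
    - [-0.121, 0, 0]
    - [-0.127, 0, 0]
    - [-0.132, 0, 0]
    - [-0.135, 0, 0]
  angular:
    - [0, 0, 0]
    - [0, 0, 0]
    - [0, 0, 0]
    - [0, 0, 0]
    - [0, 0, 0]
    - [0, 0, 0]
    - [0, 0, 0]
    - [0, 0, 0]
    - [0, 0, 0]
    - [0, 0, 0]
    - [0, 0, 0]
    - [0, 0, 0]
    - [0, 0, 0]
    - [0, 0, 0]
    - [0, 0, 0]
    - [0, 0, 0]
    - [0, 0, 0]
    - [0, 0, 0]
    - [0, 0, 0]
    - [0, 0, 0]
  jaw: [0.018, 0.018, 0.018, 0.018, 0.018, 0.018, 0.018, 0.018, 0.018, 0.018, 0.018, 0.018, 0.018, 0.018, 0.018, 0.018, 0.018, 0.018, 0.018, 0.018]

```text
time_s: 8.93
position: [0.5827, -0.1172, 0.0678]
tcp_rot: [0.134, -2.878, 0.015]
force: [-0.4, -0.3, 0.3]
grip_width: 0.0179
gripper_force: 0.5
```

Run:
```python
from h import *
s=get_state();print(s["time_s"],s["force"],todeck(s["position"]))
```

```text
8.9333 [-0.4061 -0.2523  0.3495] [ 0.0371 -0.0904  0.0181]
```

>>> play_rows:
  linear:
    - [-0.004, 0, 0]
    - [-0.008, 0, 0]
    - [-0.011, 0, 0]
    - [-0.014, 0, 0]
    - [-0.016, 0, 0]
    - [-0.017, 0, 0]
    - [-0.017, 0, 0]
  angular:
    - [0, 0, 0]
    - [0, 0, 0]
    - [0, 0, 0]
    - [0, 0, 0]
    - [0, 0, 0]
    - [0, 0, 0]
    - [0, 0, 0]
  jaw: [0.018, 0.018, 0.018, 0.018, 0.018, 0.018, 0.018]

```text
time_s: 9.52
position: [0.5987, -0.1158, 0.0637]
tcp_rot: [0.134, -2.878, 0.015]
force: [-0.5, 0.1, -0.7]
grip_width: 0.018
gripper_force: 0.0
```

>>> play_rows:
  linear:
    - [-0.0005, 0, 0]
    - [-0.001, 0, 0]
    - [-0.002, 0, 0]
    - [-0.002, 0, 0]
  angular:
    - [0, 0, 0]
    - [0, 0, 0]
    - [0, 0, 0]
    - [0, 0, 0]
  jaw: [0.018, 0.018, 0.018, 0.018]

```text
time_s: 9.85
position: [0.5988, -0.1159, 0.0638]
tcp_rot: [0.133, -2.874, 0.015]
force: [-5.5, -0.5, 5.6]
grip_width: 0.0178
gripper_force: 3.4
```

It stops at the same slope position as the first tin (about 53.7 mm). One last press, then back off and lift clear.

>>> play_rows:
  linear:
    - [-0.001, 0, 0]
    - [-0.0015, 0, 0]
    - [-0.0015, 0, 0]
  angular:
    - [0, 0, 0]
    - [0, 0, 0]
    - [0, 0, 0]
  jaw: [0.018, 0.018, 0.018]

```text
time_s: 10.1
position: [0.5988, -0.1159, 0.0638]
tcp_rot: [0.133, -2.871, 0.015]
force: [-9.6, 0.1, 10.0]
grip_width: 0.0181
gripper_force: 5.9
```

>>> play_rows:
  linear:
    - [0.004, 0, 0]
    - [0.01, 0, 0]
    - [0.018, 0, 0]
    - [0.02, 0, -0.03]
    - [0.03, 0, -0.06]
    - [0.06, 0, -0.1]
    - [0.1, 0, -0.13]
    - [0.14, 0, -0.16]
    - [0.18, 0, -0.18]
    - [0.2, 0, -0.19]
    - [0.2, 0, -0.19]
    - [0.2, 0, -0.19]
  angular:
    - [0, 0, 0]
    - [0, 0, 0]
    - [0, 0, 0]
    - [0, 0, 0]
    - [0, 0, 0]
    - [0, 0, 0]
    - [0, 0, 0]
    - [0, 0, 0]
    - [0, 0, 0]
    - [0, 0, 0]
    - [0, 0, 0]
    - [0, 0, 0]
  jaw: [0.018, 0.018, 0.018, 0.018, 0.018, 0.018, 0.018, 0.018, 0.018, 0.018, 0.018, 0.018]

```text
time_s: 11.1
position: [0.4579, -0.1302, 0.3009]
tcp_rot: [0.131, -2.883, 0.019]
force: [0.2, -0.1, -1.4]
grip_width: 0.0178
gripper_force: 0.0
```

Run:
```python
from h import *
import cv2
s=get_state();print(s["time_s"],s["force"],todeck(s["position"]))
a=capture("scene")[120:310,120:350,::-1]
cv2.imwrite("pics/scene5.png",cv2.resize(a,None,fx=3.1,fy=3.1,interpolation=cv2.INTER_CUBIC))
```

```text
11.1 [ 0.1822 -0.1138 -1.3801] [-0.1444 -0.0917  0.2107]
```

View pics/scene5.png

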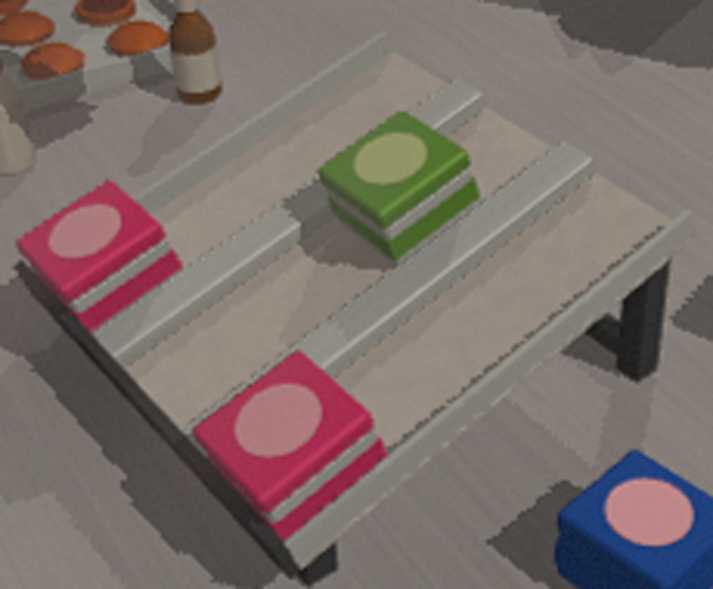

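Both pink tins, with discs at (85,231) and (279,420) in the crop, sit squarely on the lip. The green disc at (390,158) maps to (246,171) in the full picture, so it hasn't moved. The arm is clear of everything.

```bash
python3 -c "from workcell import *; print(sign_off())"
```

```text
the job is handed in; nothing more can be done
None
```

Both pink tins were slid down their lanes and rest squarely against the lip, the green tin has not moved, and the job was handed in at about 11 s with the arm clear.

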